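# Air the bun keeper

### The job

Two bun keepers stand on the bakery counter; let the steam out of the wider one by pressing its front lever down until its lid is fully up and keeping it up for three seconds. Then ease the lever back up so that the lid comes down gently, without slamming, until it is closed, and take the hand away. Work the lid by its lever only, and leave the narrower keeper and the things standing about as they are.

Things in the scene. Friction and masses are not known exactly. Their poses are not given: they have to be found in the camera images.
- wide: The wider bun keeper: a fixed, open-topped stainless steel case 170 mm deep (x) by 260 mm wide (y), 115 mm high, with a lever-worked hinged lid on top and buns inside. Origin: centre of its underside, on the work surface; its own -x axis points out of the front, to the lever; z up.
- wide_pad (a point): Centre of the top face of the black press pad (32 mm x, 44 mm y, 8 mm thick) on the wider keeper's lever; moves and turns with it. The lever sticks out of the middle of the case's front. At rest the point is 223 mm in front of the case's centre, 106 mm above the work surface, sloping 12 degrees up away from the case; fully pressed it is 54 mm lower, sloping 12 degrees down.
- wide_lever (a joint): Angle of the wider keeper's lever in rad: 0 at rest (up, lid closed), 0.42 fully pressed (stop, lid fully up). Level pivot across the case, 97 mm in front of its centre, 75 mm up; 130 mm from pivot to pad. The lid's weight pushes the pad up with up to 13 N (half when open); nothing brakes it: let go, the lid slams. Letting it close over 2 s or more is gentle.
- wide_cover: The lid of the wider keeper: a clear sheet in a steel frame, 176 mm by 260 mm, 9 mm thick, level and 121 mm up when closed. Origin: middle of its front edge; its own +x axis runs 176 mm back to its hinge at the case's rear top edge. Linked to the lever, it turns 2.5 times as far: tilted 1.05 rad when fully up, its front edge then 275 mm high.
- narrow: The narrower bun keeper: a fixed, open-topped stainless steel case 170 mm deep (x) by 160 mm wide (y), 115 mm high, with a lever-worked hinged lid on top and buns inside. Origin: centre of its underside, on the work surface; its own -x axis points out of the front, to the lever; z up.
- narrow_pad (a point): Centre of the top face of the black press pad (32 mm x, 44 mm y, 8 mm thick) on the narrower keeper's lever; moves and turns with it. The lever sticks out of the middle of the case's front. At rest the point is 223 mm in front of the case's centre, 106 mm above the work surface, sloping 12 degrees up away from the case; fully pressed it is 54 mm lower, sloping 12 degrees down.
- narrow_lever (a joint): Angle of the narrower keeper's lever in rad: 0 at rest (up, lid closed), 0.42 fully pressed (stop, lid fully up). Level pivot across the case, 97 mm in front of its centre, 75 mm up; 130 mm from pivot to pad. The lid's weight pushes the pad up with up to 13 N (half when open); nothing brakes it: let go, the lid slams. Letting it close over 2 s or more is gentle.
- narrow_cover: The lid of the narrower keeper: a clear sheet in a steel frame, 176 mm by 160 mm, 9 mm thick, level and 121 mm up when closed. Origin: middle of its front edge; its own +x axis runs 176 mm back to its hinge at the case's rear top edge. Linked to the lever, it turns 2.5 times as far: tilted 1.05 rad when fully up, its front edge then 275 mm high.
- cake_mid (a point): Middle of a loose cup cake in a paper case, 72 mm across and 52 mm high, 26 mm above the work surface. A bystander.
- jar_mid (a point): Middle of a loose amber glass jar with a steel lid, 66 mm across and 100 mm high. A bystander.
- tin_mid (a point): Middle of a loose open aluminium cup, 72 mm across and 55 mm high. A bystander.

How it is judged:
By the outcome, as a careful person would: the job done as asked, in the order asked, and still so for the second after the job is handed in, with the robot touching nothing.
It also fails if it takes over 48 s, if anything falls off the work surface, if the arm or the gripper's body presses on something with over 40 N, if the wrist force passes 120 N, or if a joint passes its speed limit or range.

### The arm

A 6-joint arm with a two-finger parallel gripper is mounted at the origin on the work surface. World frame = base frame: x ahead of the robot, y to its left, z up, the work surface at z = 0. Lengths are in m, angles in rad, forces in N, time in s.
With the tool pointing down it reaches from about 0.275 to 0.75 m from the base axis. Payload 10.2 kg.
Tool frame: the origin (TCP) lies on the centre line of the jaws, within the pads' length; the fingertips stand 19 mm ahead of it and the grasp point (between the pads) is the TCP (arm.finger_overhang is the distance from the TCP to the fingertips, in m); z points along the fingers, y is the line along which they close (so a half turn about z gives the same grasp; the last joint's range is limited). The gripper opens to 85 mm and grips with 20 to 120 N. Pads are 22 mm wide; open, the fingers measure 114 mm over their backs; the gripper's body (76 mm by 85 mm) begins 54 mm behind the grasp point. The pads swing forward as they close: fully open they stand 13 mm farther back than shut.
Start: joints at [-1.46, 0.313, 1.498, -0, 1.331, -0.223], TCP at [0.172, -0.496, 0.25] pointing down, gripper open.
Joint ranges: [-2.94, 2.94], [-0.97, 2.17], [0.19, 2.56], [-1.23, 4.37], [0.02, 3.11], [-2.88, 2.88]. Speed limits (rad/s): [2.39, 2.39, 3.01, 3.14, 3.14, 3.14].

### API

Orientations are given as a unit quaternion [w, x, y, z].
In Python, from rig import arm gives the robot as it stands.
- The arm moves only by the tool arm_command, never from a script. Its argument "steps" is a list of rows, each a list of 6 numbers: the shift along the world's x, y, z in m, then the turn, a rotation vector about the world's x, y, z in degrees. A call has 1 to 12 rows; each row shifts and turns the commanded pose from where the row before left it; what a row does not reach is not made up. A row lasts 1/10 s, in which the tool goes at most 50 mm and 8.59 degrees, less where a joint would pass 70% of its speed; a pose out of reach is approached as far as the arm can. A call is refused whole if a number of a shift passes 0.05 or a number of a turn 8.59, either way. A call with a gripper value outside its range is refused whole. "gripper" is the closure, from 0 (fully open) to 1 (shut), set as the call begins (left out, the last holds). The fingers move at their own pace and stop on an object; the grip force is fixed at half the most. Time passes only in rows, so rows that do not move let the fingers close. It gives the time, the measured TCP pose, the force, the opening and the grip force at its end, in the units of the state.
- arm.observe(): the state, without advancing time (a new reading comes with each control period).
- arm.capture(name): name is "scene" or "top" or "wrist"; returns the picture (400x640x3 uint8, red, green, blue); there is no depth.
- arm.calibration(name): a dict with "K" (3x3 intrinsics, pixels), "position" and "rotation" of the camera in the world. Camera axes: x right, y up, looking along -z (the intrinsics and any distortion apply to the point x, -y, -z); pixel columns grow to the right and rows downward; lengths in m; the calibration is good to about 2 mm. A picture is of the moment at which its call begins: read the wrist's pose just before it. calibration takes no time and is no camera call; for the wrist camera it gives the pose at the moment of the call.
- arm.finish_job(): hands the job in; it is judged then, once.
The state is a dict: "time": time; "joint_pos": joint angles; "joint_vel": joint speeds; "effort": joint torques, N m; "eef_pos": TCP position; "tcp_rot": TCP orientation; "contact_force": force on the tool from outside, world axes, zero at the start; "torque": the same for the moment, N m; "finger_gap": finger opening in m; "finger_force": force on a finger pad.
Only numpy, scipy, OpenCV 4.12 (cv2) and the standard library are available. Lean on these libraries where they do the work, as an engineer would, in place of code of your own. Each camera call takes 0.05 s, during which the arm holds its last target. There are 200 camera calls.

## Working session

There is one attempt and no reset: what is moved stays moved. The work goes in short steps, Python scripts to look and compute and a tool call to move; the robot and the scene stay as the last step left them, time stands still between calls to the robot, and variables do not carry over. Pictures are saved under pics/ and viewed, at most 10 in all, crops included, and the job is handed in when it is done.

Besides the shell and the picture viewer there is one more tool, called after "Call:" as name([rows], argument=value, ...), one row to a line, values as JSON. arm_command: Moves the arm, as the interface text tells. Its arguments: {"type":"object","properties":{"steps":{"type":"array","items":{"type":"array","items":{"type":"number"}}},"gripper":{"type":"number"}},"required":["steps"]}

```bash
mkdir -p pics
python3 - <<'E'
from rig import arm
import cv2
for n in("scene","top"):
    cv2.imwrite(f"pics/{n}1.png",arm.capture(n)[:,:,::-1])
    c=arm.calibration(n);print(n,c)
s=arm.observe();print(s)
E
```

```text
scene {'K': array([[401.50964406,   0.        , 321.99300982],
       [  0.        , 401.50964406, 201.27694726],
       [  0.        ,   0.        ,   1.        ]]), 'position': array([1.3555209 , 0.02649027, 1.17004071]), 'rotation': array([0.66444999, 0.21706567, 0.22552344, 0.67862204])}
top {'K': array([[366.36576053,   0.        , 315.68808148],
       [  0.        , 366.36576053, 203.73377012],
       [  0.        ,   0.        ,   1.        ]]), 'position': array([0.50881764, 0.0113377 , 1.38639518]), 'rotation': array([ 0.71492427,  0.01831778, -0.01444511, -0.69881262])}
{'time': 0.1, 'joint_pos': array([-1.46041467e+00,  3.13422448e-01,  1.49834373e+00, -3.63857513e-06,
        1.33098697e+00, -2.23407278e-01]), 'joint_vel': array([-0.00013407, -0.00105903, -0.0013092 , -0.00040297, -0.0006102 ,
        0.00020072]), 'effort': array([ 2.01548843e-03, -4.12901258e+01, -2.60145199e+01, -1.75601908e-04,
        2.97591636e-03, -2.91710421e-05]), 'eef_pos': array([ 0.17196496, -0.49582791,  0.24978429]), 'tcp_rot': array([-5.79421001e-04,  9.86105177e-01,  1.66121171e-01,  3.10098132e-05]), 'contact_force': array([ 0.29442134, -0.17492217, -0.32152959]), 'torque': array([ 0.00705631, -0.01291513,  0.02009222]), 'finger_force': 0.0, 'finger_gap': 0.08550427822709065}
```

View pics/scene1.png

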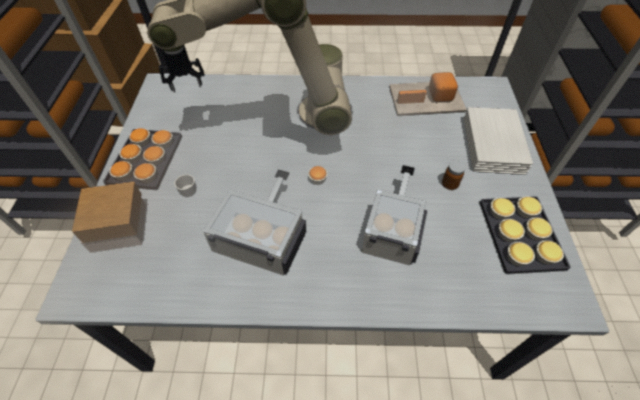

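View pics/top1.png

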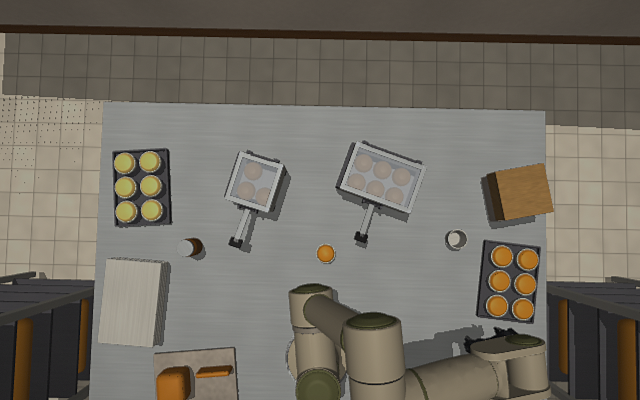

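The top view shows the wide keeper around (380,180), its pad near (361,238) and the cake at (326,253). In the scene view the pad is near (281,176). I'll zoom in on both.

Run:
```python
import cv2,numpy as np
a=cv2.imread("pics/top1.png")[130:270,310:480];b=cv2.imread("pics/scene1.png")[155:275,200:340]
f=lambda i,s:cv2.resize(i,s,interpolation=cv2.INTER_CUBIC)
cv2.imwrite("pics/z.png",np.hstack([f(a,(425,350)),f(b,(350,300)) if 0 else cv2.copyMakeBorder(f(b,(350,300)),0,50,0,0,0)]))
```

```text
(no output)
```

View pics/z.png

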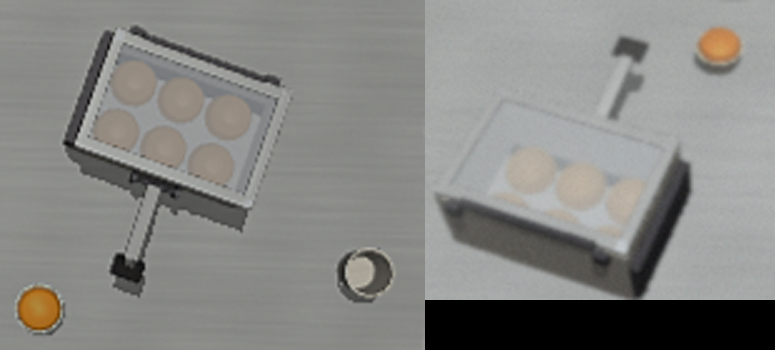

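```bash
cat > h.py <<'E'
from rig import arm
import numpy as np
from scipy.spatial.transform import Rotation as R
def ray(n,u,v,c=None):
    c=c or arm.calibration(n); K=c["K"]; q=np.array(c["rotation"])
    d=np.array([(u-K[0,2])/K[0,0],-(v-K[1,2])/K[1,1],-1.])
    return np.array(c["position"]),R.from_quat(q[[1,2,3,0]]).apply(d)
def tri(*rs):
    A=0;b=0
    for p,d in rs:
        d=d/np.linalg.norm(d);M=np.eye(3)-np.outer(d,d);A=A+M;b=b+M@p
    x=np.linalg.solve(A,b);return x,[np.linalg.norm(np.cross(x-p,d/np.linalg.norm(d))) for p,d in rs]
def atz(r,z): p,d=r; return p+d*(z-p[2])/d[2]
E
python3 - <<'E'
from h import *
T=lambda u,v:ray("top",310+u/2.5,130+v/2.5)
S=lambda u,v:ray("scene",200+u/2.5,155+v/2.5)
print("pad",tri(T(127,267),S(205,49)),atz(T(127,267),.104))
C={k:atz(T(*p),.1255) for k,p in dict(bl=(120,30),br=(290,92),fr=(247,207),fl=(78,146)).items()}
print(C)
f=(C['fl']+C['fr'])/2;b=(C['bl']+C['br'])/2;print(f,b,np.linalg.norm(f-b),np.linalg.norm(C['fl']-C['fr']))
print("yaw",np.degrees(np.arctan2(*(b-f)[1::-1])),np.degrees(np.arctan2(*(C['fl']-C['fr'])[1::-1]))-90)
print("cake",atz(T(40,308),.05),"tin",atz(T(365,273),.05))
E
```

```text
pad (array([ 0.45638364, -0.13943406,  0.10579549]), [np.float64(0.0012296378694357068), np.float64(0.001229637869435715)]) [ 0.45635906 -0.14088423  0.104     ]
{'bl': array([ 0.78495909, -0.12298205,  0.1255    ]), 'br': array([ 0.70361258, -0.35934719,  0.1255    ]), 'fr': array([ 0.54327478, -0.30175664,  0.1255    ]), 'fl': array([ 0.62215947, -0.06788923,  0.1255    ])}
[ 0.58271712 -0.18482293  0.1255    ] [ 0.74428584 -0.24116462  0.1255    ] 0.17111059375614024 0.24681321199709408
yaw -19.224510838240064 -18.639517905642506
cake [ 0.39191838 -0.02215383  0.05      ] tin [ 0.45345171 -0.49257803  0.05      ]
```

Pad centre is about (0.457, -0.140, 0.106) and the keeper's yaw about -19°, with two independent estimates agreeing. Next I'll move above it with the gripper shut.

Call:
arm_command([
  [0.0285,0.0356,0,0,0,-3.8],
  [0.0285,0.0356,0,0,0,-3.8],
  [0.0285,0.0356,0,0,0,-3.8],
  [0.0285,0.0356,0,0,0,-3.8],
  [0.0285,0.0356,0,0,0,-3.8],
  [0.0285,0.0356,0,0,0,-3.8],
  [0.0285,0.0356,0,0,0,-3.8],
  [0.0285,0.0356,0,0,0,-3.8],
  [0.0285,0.0356,0,0,0,-3.8],
  [0.0285,0.0356,0,0,0,-3.8],
  [0,0,0,0,0,0],
  [0,0,0,0,0,0],
], gripper=1)

```text
time: 1.3
eef_pos: [0.4571, -0.1394, 0.2499]
tcp_rot: [-0.0, 0.987, -0.163, -0.0]
contact_force: [-0.1, -0.8, 0.4]
finger_gap: 0.0002
finger_force: 0.0
```

Run:
```python
from h import *
import cv2
c=arm.calibration("wrist");i=arm.capture("wrist");print(c,arm.observe()['eef_pos'])
cv2.imwrite("pics/w1.png",i[:,:,::-1])
K=c["K"];q=np.array(c["rotation"])
def proj(x):
    d=R.from_quat(q[[1,2,3,0]]).inv().apply(np.array(x)-c["position"]);return K[0,0]*d[0]/-d[2]+K[0,2],K[1,1]*-d[1]/-d[2]+K[1,2]
print(proj([.457,-.140,.106]))
```

```text
{'K': array([[355.78372876,   0.        , 316.69702088],
       [  0.        , 355.78372876, 203.03325009],
       [  0.        ,   0.        ,   1.        ]]), 'position': array([ 0.53284374, -0.16522166,  0.37347081]), 'rotation': array([-0.57589003,  0.09222447, -0.12940444,  0.80193504])} [ 0.45672591 -0.14021209  0.25001157]
(np.float64(317.5264932172128), np.float64(192.78985260488489))
```

View pics/w1.png

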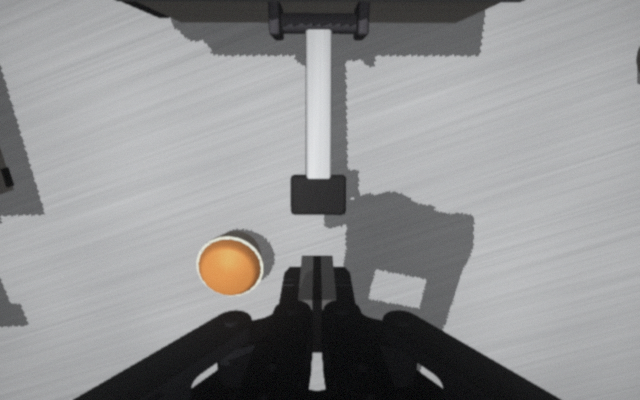

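The pad shows at (318,195) against a predicted (317.5,193), so the aim holds to about 1–2 mm. The fingers are aligned with the lever, so I'll descend.

Call:
arm_command([
  [0,0,-0.02,0,0,0],
  [0,0,-0.03,0,0,0],
  [0,0,-0.03,0,0,0],
  [0,0,-0.02,0,0,0],
  [0,0,-0.01,0,0,0],
  [0,0,-0.005,0,0,0],
  [0,0,-0.003,0,0,0],
  [0,0,-0.002,0,0,0],
  [0,0,-0.002,0,0,0],
  [0,0,-0.002,0,0,0],
])

```text
time: 2.35
eef_pos: [0.4572, -0.1401, 0.1266]
tcp_rot: [0.0, 0.986, -0.164, 0.0]
contact_force: [-0.0, -0.7, 0.5]
finger_gap: -0.0001
finger_force: 0.0
```

Call:
arm_command([
  [0,0,-0.002,0,0,0],
  [0,0,-0.002,0,0,0],
  [0,0,-0.002,0,0,0],
  [0,0,-0.002,0,0,0],
  [0,0,-0.002,0,0,0],
  [0,0,-0.002,0,0,0],
  [0,0,-0.002,0,0,0],
  [0,0,-0.002,0,0,0],
])

```text
time: 3.15
eef_pos: [0.4568, -0.1399, 0.1107]
tcp_rot: [0.0, 0.986, -0.164, -0.0]
contact_force: [-3.2, 0.8, 6.5]
finger_gap: -0.0002
finger_force: 3.0
```

Call:
arm_command([
  [0,0,-0.0025,0,0,0],
  [0,0,-0.0025,0,0,0],
  [0,0,-0.0025,0,0,0],
  [0,0,-0.0025,0,0,0],
  [0,0,-0.0025,0,0,0],
  [0,0,-0.0025,0,0,0],
  [0,0,-0.0025,0,0,0],
  [0,0,-0.0025,0,0,0],
  [0,0,-0.0025,0,0,0],
  [0,0,-0.0025,0,0,0],
  [0,0,-0.0025,0,0,0],
  [0,0,-0.0025,0,0,0],
])

```text
time: 4.35
eef_pos: [0.4572, -0.1401, 0.0803]
tcp_rot: [0.0, 0.986, -0.164, 0.0]
contact_force: [-0.9, 1.1, 3.6]
finger_gap: -0.0001
finger_force: 2.0
```

Call:
arm_command([
  [0,0,-0.0015,0,0,0],
  [0,0,-0.0015,0,0,0],
  [0,0,-0.001,0,0,0],
  [0,0,-0.001,0,0,0],
  [0,0,-0.001,0,0,0],
])

```text
time: 4.85
eef_pos: [0.4573, -0.1402, 0.0744]
tcp_rot: [0.0, 0.986, -0.164, 0.0]
contact_force: [1.8, -0.9, 4.5]
finger_gap: -0.0
finger_force: 1.6
```

Call:
arm_command([
  [0,0,-0.001,0,0,0],
  [0,0,-0.001,0,0,0],
])

```text
time: 5.05
eef_pos: [0.4573, -0.1403, 0.0726]
tcp_rot: [0.0, 0.986, -0.164, 0.0]
contact_force: [-1.5, 0.8, 15.2]
finger_gap: -0.0004
finger_force: 7.3
```

Call:
arm_command([
  [0,0,-0.001,0,0,0],
  [0,0,0,0,0,0],
])

```text
time: 5.25
eef_pos: [0.4573, -0.1403, 0.0725]
tcp_rot: [0.0, 0.986, -0.164, 0.0]
contact_force: [-4.5, 1.4, 18.1]
finger_gap: 0.0
finger_force: 9.2
```

Call:
arm_command([
  [0,0,-0.001,0,0,0],
  [0,0,0,0,0,0],
])

```text
time: 5.45
eef_pos: [0.4574, -0.1403, 0.0722]
tcp_rot: [0.0, 0.986, -0.164, 0.001]
contact_force: [-6.7, 2.8, 27.8]
finger_gap: -0.0004
finger_force: 14.1
```

The lever is on its stop, shown by the force jump and z holding at 72 mm. I'll hold it there and check by picture.

Call:
arm_command([
  [0,0,0,0,0,0],
  [0,0,0,0,0,0],
  [0,0,0,0,0,0],
  [0,0,0,0,0,0],
  [0,0,0,0,0,0],
  [0,0,0,0,0,0],
  [0,0,0,0,0,0],
  [0,0,0,0,0,0],
  [0,0,0,0,0,0],
  [0,0,0,0,0,0],
  [0,0,0,0,0,0],
  [0,0,0,0,0,0],
])

```text
time: 6.65
eef_pos: [0.4574, -0.1403, 0.0722]
tcp_rot: [0.0, 0.986, -0.164, 0.001]
contact_force: [-6.5, 3.3, 28.2]
finger_gap: 0.0001
finger_force: 14.1
```

Run:
```python
from h import *
import cv2
i=arm.capture("scene")
cv2.imwrite("pics/s2.png",cv2.resize(i[80:290,180:420,::-1],(720,600)))
K=arm.calibration("scene");c=K;K=c["K"];q=np.array(c["rotation"])
def proj(x):
    d=R.from_quat(q[[1,2,3,0]]).inv().apply(np.array(x)-c["position"]);return K[0,0]*d[0]/-d[2]+K[0,2],K[1,1]*-d[1]/-d[2]+K[1,2]
# expected front-edge corners at full open
ex=np.array([np.cos(np.radians(-19)),np.sin(np.radians(-19)),0]);ey=np.array([-ex[1],ex[0],0])
o=np.array([.457,-.140,0])+.223*ex
for s in(1,-1):
    u,v=proj(o-.003*ex+s*.13*ey+[0,0,.275]);print((u-180)*3,(v-80)*600/210)
```

```text
321.67596187104095 356.1445502898885
73.71932180100055 284.77129056772276
```

View pics/s2.png

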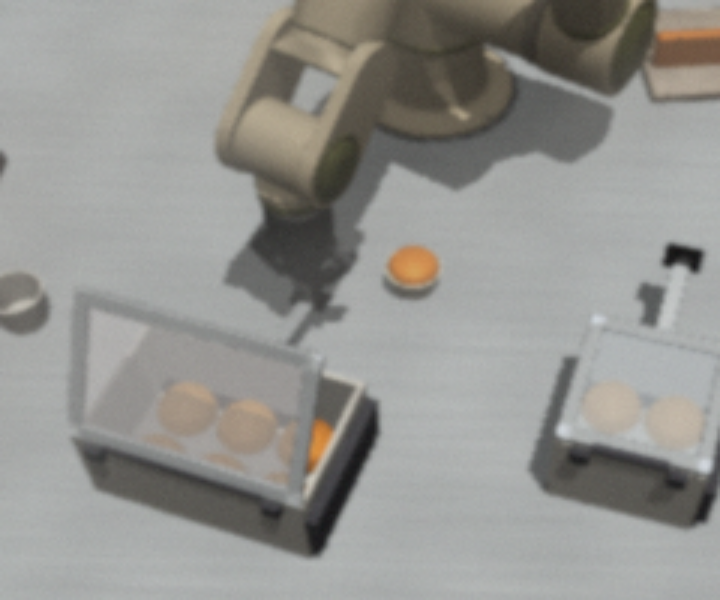

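Call:
arm_command([
  [0,0,0,0,0,0],
  [0,0,0,0,0,0],
  [0,0,0,0,0,0],
  [0,0,0,0,0,0],
  [0,0,0,0,0,0],
  [0,0,0,0,0,0],
  [0,0,0,0,0,0],
  [0,0,0,0,0,0],
  [0,0,0,0,0,0],
  [0,0,0,0,0,0],
  [0,0,0,0,0,0],
  [0,0,0,0,0,0],
])

```text
time: 7.9
eef_pos: [0.4574, -0.1403, 0.0722]
tcp_rot: [0.0, 0.986, -0.164, 0.001]
contact_force: [-5.6, 2.9, 27.5]
finger_gap: 0.0003
finger_force: 14.1
```

Call:
arm_command([
  [0,0,0,0,0,0],
  [0,0,0,0,0,0],
  [0,0,0,0,0,0],
  [0,0,0,0,0,0],
  [0,0,0,0,0,0],
  [0,0,0,0,0,0],
  [0,0,0,0,0,0],
  [0,0,0,0,0,0],
  [0,0,0,0,0,0],
  [0,0,0,0,0,0],
  [0,0,0,0,0,0],
  [0,0,0,0,0,0],
])

```text
time: 9.1
eef_pos: [0.4574, -0.1403, 0.0722]
tcp_rot: [0.0, 0.986, -0.164, 0.001]
contact_force: [-6.0, 3.8, 27.5]
finger_gap: 0.0001
finger_force: 14.1
```

The lid is fully up: its corners show at (320,360) and (82,292) against a predicted (322,356) and (74,285). It has been held about 4 s, so I'll ease it back up.

Call:
arm_command([
  [0,0,0.001,0,0,0],
  [0,0,0.001,0,0,0],
  [0,0,0.001,0,0,0],
  [0,0,0.001,0,0,0],
  [0,0,0.001,0,0,0],
  [0,0,0.001,0,0,0],
  [0,0,0.001,0,0,0],
  [0,0,0.001,0,0,0],
  [0,0,0.001,0,0,0],
  [0,0,0.001,0,0,0],
  [0,0,0.001,0,0,0],
  [0,0,0.001,0,0,0],
])

```text
time: 10.3
eef_pos: [0.4567, -0.1398, 0.0822]
tcp_rot: [-0.0, 0.986, -0.164, -0.0]
contact_force: [-3.4, 0.3, 2.9]
finger_gap: 0.0
finger_force: 2.1
```

Call:
arm_command([
  [0,0,0.0012,0,0,0],
  [0,0,0.0012,0,0,0],
  [0,0,0.0012,0,0,0],
  [0,0,0.0012,0,0,0],
  [0,0,0.0012,0,0,0],
  [0,0,0.0012,0,0,0],
  [0,0,0.0012,0,0,0],
  [0,0,0.0012,0,0,0],
  [0,0,0.0012,0,0,0],
  [0,0,0.0012,0,0,0],
  [0,0,0.0012,0,0,0],
  [0,0,0.0012,0,0,0],
])

```text
time: 11.5
eef_pos: [0.457, -0.14, 0.0968]
tcp_rot: [-0.0, 0.986, -0.164, 0.0]
contact_force: [-4.7, 2.2, 5.2]
finger_gap: 0.0002
finger_force: 2.8
```

Call:
arm_command([
  [0,0,0.0012,0,0,0],
  [0,0,0.0012,0,0,0],
  [0,0,0.0012,0,0,0],
  [0,0,0.0012,0,0,0],
  [0,0,0.0012,0,0,0],
  [0,0,0.0012,0,0,0],
  [0,0,0.0012,0,0,0],
  [0,0,0.0012,0,0,0],
  [0,0,0.0012,0,0,0],
  [0,0,0.0012,0,0,0],
  [0,0,0.0012,0,0,0],
  [0,0,0.0012,0,0,0],
])

```text
time: 12.7
eef_pos: [0.458, -0.1404, 0.1118]
tcp_rot: [0.0, 0.986, -0.164, 0.002]
contact_force: [0.9, 0.8, 4.7]
finger_gap: 0.0002
finger_force: 2.9
```

Call:
arm_command([
  [0,0,0.001,0,0,0],
  [0,0,0.001,0,0,0],
  [0,0,0.001,0,0,0],
  [0,0,0.001,0,0,0],
  [0,0,0.0008,0,0,0],
  [0,0,0.0008,0,0,0],
  [0,0,0.0008,0,0,0],
  [0,0,0.0008,0,0,0],
  [0,0,0.0008,0,0,0],
  [0,0,0.0008,0,0,0],
  [0,0,0.0008,0,0,0],
  [0,0,0.0008,0,0,0],
])

```text
time: 13.9
eef_pos: [0.4592, -0.141, 0.1227]
tcp_rot: [0.001, 0.986, -0.164, 0.003]
contact_force: [5.1, -0.4, 4.7]
finger_gap: -0.0003
finger_force: 2.9
```

Call:
arm_command([
  [0,0,0.0005,0,0,0],
  [0,0,0.0005,0,0,0],
  [0,0,0.0005,0,0,0],
  [0,0,0.0005,0,0,0],
  [0,0,0.0005,0,0,0],
  [0,0,0.0005,0,0,0],
  [0,0,0.0005,0,0,0],
  [0,0,0.0005,0,0,0],
  [0,0,0.0005,0,0,0],
  [0,0,0.0005,0,0,0],
  [0,0,0.0005,0,0,0],
  [0,0,0.0005,0,0,0],
])

```text
time: 15.1
eef_pos: [0.4563, -0.1396, 0.127]
tcp_rot: [-0.0, 0.986, -0.164, -0.001]
contact_force: [0.5, -0.1, -0.1]
finger_gap: -0.0002
finger_force: 0.0
```

Contact has ended with the lever back at rest. I'll take the hand up slowly, then away.

Call:
arm_command([
  [0,0,0.001,0,0,0],
  [0,0,0.001,0,0,0],
  [0,0,0.002,0,0,0],
  [0,0,0.005,0,0,0],
  [0,0,0.02,0,0,0],
  [0,0,0.03,0,0,0],
  [0,0,0.03,0,0,0],
  [0,0,0.03,0,0,0],
  [-0.02,-0.03,0.02,0,0,0],
  [-0.02,-0.03,0,0,0,0],
  [-0.02,-0.03,0,0,0,0],
  [0,0,0,0,0,0],
])

```text
time: 16.3
eef_pos: [0.3953, -0.2325, 0.2669]
tcp_rot: [0.0, 0.986, -0.166, 0.0]
contact_force: [-0.3, -0.4, -0.3]
finger_gap: 0.0002
finger_force: 0.0
```

Run:
```python
from h import *
import cv2
i=arm.capture("scene");o=cv2.imread("pics/scene1.png")
cv2.imwrite("pics/s3.png",cv2.resize(np.hstack([i[130:290,170:430,::-1],o[130:290,170:430]]),(800,246)))
```

```text
(no output)
```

View pics/s3.png

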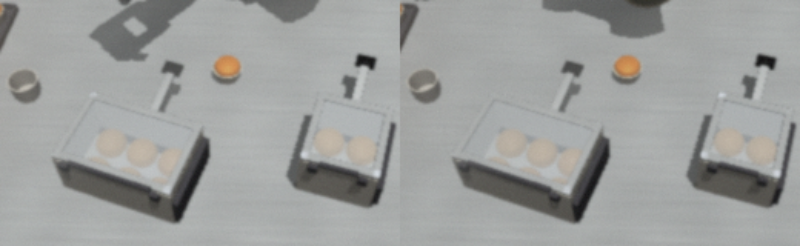

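The lid is closed with the lever up (pad at (172,68) now, (572,68) before, which is the same place). The other things in this view stand as they were.

```bash
python3 -c "
from rig import arm
print(arm.finish_job())"
```

```text
the job is handed in; nothing more can be done
None
```

I pressed the wide keeper's lever to its stop and held the lid fully up for about 4 s, then eased it shut over about 5 s and took the hand away; I saw nothing else disturbed, and the job was handed in at about 16 s.

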